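# Stand the punch barrel in the press locator and lock its strap

### The arm

A 6-joint arm with a two-finger parallel gripper is mounted at the origin on the work surface. World frame = base frame: x ahead of the robot, y to its left, z up, the work surface at z = 0. Lengths are in m, angles in rad, forces in N, time in s.
With the tool pointing down it reaches from about 0.375 to 0.9 m from the base axis. Payload 3.1 kg.
Tool frame: the origin (TCP) lies on the centre line of the jaws, within the pads' length; the fingertips stand finger_overhang ahead of it and the grasp point (between the pads) lies 2 mm behind it (finger_overhang is the distance from the TCP to the fingertips, in m); z points along the fingers, y is the line along which they close (so a half turn about z gives the same grasp; the last joint's range is limited). The gripper opens to 87 mm and grips with 3 to 60 N. Pads are 19 mm wide; open, the fingers measure 117 mm over their backs; the gripper's body (75 mm by 190 mm) begins 51 mm behind the grasp point.
Start: joints at [-1.3, 0.527, 1.433, -0, 1.181, -0.178], TCP at [0.271, -0.563, 0.24] pointing down, gripper open.
Joint ranges: [-3.08, 3.08], [-0.75, 2.2], [0.22, 2.44], [-1.43, 4.57], [0, 2.65], [-2.85, 2.85]. Speed limits (rad/s): [2.79, 2.79, 3.14, 3.14, 3.14, 3.14].

### API

Orientations are given as a unit quaternion [w, x, y, z].
In Python, from cell import observe, snapshot, sign_off, finger_overhang gives the robot as it stands.
- The arm moves only by the tool drive_tool, never from a script. Its argument "steps" is a list that holds one entry, the list of rows, each a list of 4 numbers: the shift along the tool's x, y, z in m, then the turn about the tool's z in rad. A call has 1 to 10 rows; each row is the pose to reach, as a shift and turn from the pose commanded when the call began, along the tool's axes at that moment; what a row does not reach only later rows make up. A row lasts 1/10 s, in which the tool goes at most 50 mm and 8.59 degrees, less where a joint would pass 70% of its speed; a pose out of reach is approached as far as the arm can. A call with a gripper value outside its range is refused whole. "gripper" is the finger opening in m, from 0 to 0.087, set as the call begins (left out, the last holds). The fingers move at their own pace and stop on an object; "force" is the grip in N (left out, the last holds). Time passes only in rows, so rows that repeat a pose let the fingers close. It gives the time, the measured TCP pose, the force, the opening and the grip force at its end, in the units of the state.
- observe(): the state, without advancing time (a new reading comes with each control period).
- snapshot(name): name is "side" or "top" or "wrist"; returns a dict with "img" (420x560x3 uint8, blue, green, red), "mtx" (3x3 intrinsics, pixels), "R" (3x3) and "t" (3): a world point X has camera coordinates R X + t. Camera axes: x right, y down, z forward; pixel columns grow to the right and rows downward; lengths in m; the calibration is good to about 2 mm. A picture is of the moment at which its call begins. There is no depth.
- sign_off(): hands the job in; it is judged then, once.
The state is a dict: "time": time; "qpos": joint angles; "joint_vel": joint speeds; "effort": joint torques, N m; "tool_pos": TCP position; "ee_rot": TCP orientation; "force": force on the tool from outside, world axes, zero at the start; "moment": the same for the moment, N m; "width": finger opening in m; "gripper_force": force on a finger pad.
Only numpy, scipy, OpenCV 4.12 (cv2) and the standard library are available. Lean on these libraries where they do the work, as an engineer would, in place of code of your own. Each camera call takes 0.05 s, during which the arm holds its last target. There are 200 camera calls.

### The job

Slide the upright aluminium barrel along the bench, always standing and never lifted, into the open mouth of the horseshoe locator until it is fully home against the back. Then swing the strap by its pin right across the mouth behind the barrel until it stops, and only after that turn the spanner on the strap's nut clockwise (seen from above) to its stop. Do not tip the barrel, and leave the V-block, the tin and the channel offcut where they are.

Things in the scene. Friction and masses are not known exactly. Their poses are not given: they have to be found in the camera images.
- barrel: Loose upright aluminium barrel, closed plain cylinder 90 mm in diameter and 105 mm tall, about 0.65 kg: too wide to grasp, it is pushed along the bench. Origin: centre of its underside; z up.
- locator: Dark steel horseshoe fixed to the bench, 22 mm high, 170 wide, 165 long. Origin: seat centre at bench height; x points from the mouth to the closed back, y left, z up. Inside: half circle of radius 47 mm at the back, straight sides 47 mm off the axis to x = -32, then widening to 58 mm off the axis; the arms end at x = -82. Stop post, 14 mm thick, 42 tall, at (-40, -58).
- seat (a point): Centre of the locator's seat at bench height: the barrel's origin belongs here. Axes as the locator.
- stud (a point): On the vertical axis of strap and spanner, 50 mm above the bench, over the left arm at (-58, 75) mm in the locator frame. The hex nut on it is 24 mm across and ends 59 mm above the bench.
- strap (a joint): Angle of the strap, a flat steel bar 130 mm long from the stud, 20 mm wide, from 26 to 36 mm above the bench. 0 = closed: it points along the locator's -y right across the mouth, against its stop. Grows as it opens, clockwise from above; at pi/2 it points along the locator's -x, out of the mouth. Limit 2.2 rad; stays where left.
- strap_pin (a point): Upright round steel pin on the strap, 14 mm thick, 120 mm from the stud axis, from 36 to 82 mm above the bench: the strap's handle. This point is on its axis, 60 mm above the bench.
- spanner (a joint): Angle of the ring spanner that stays on the captive nut. 0 = tight, at its stop: it then points 60 degrees left (counterclockwise) of the locator's +x. Grows as it is loosened (counterclockwise from above); limits 0 to 1.4 rad; it stays where it is left.
- spanner_grip (a point): Point on the spanner's bar, 115 mm from the stud axis, 49 mm above the bench. The bar is 16 mm wide, from 44 to 54 mm above the bench, and ends in a 26 mm round eye 140 mm from the axis.
- vblock: Bystander: loose steel V-block, 55 x 57 mm, 50 mm high, a V groove along its top. Origin: centre of its underside.
- tin: Bystander: loose closed tin, 62 mm in diameter, 85 mm tall. Origin: centre of its underside.
- channel: Bystander: loose U-shaped aluminium channel offcut, 56 x 48 mm, 50 mm high. Origin: centre of its underside.
Not all that is in view belongs to the job. What is shaped like the barrel but black, pink or red is not meant.

How it is judged:
On the way, in this order (a step that is already met when the one before it is completed fails the run):
1. the barrel stands fully home in the locator (horizontal distance between barrel and seat below 0.005 m and angle between barrel's own z axis and vertical below 0.05 rad and height (world z) of barrel below 0.004 m), for 0.2 s.
2. the strap is swung closed behind the barrel (all of step 1 and value of joint strap below 0.06 rad), for 0.2 s.
3. the nut is turned tight with the spanner (all of step 2 and value of joint spanner below 0.08 rad), for 0.2 s.
At the end, for the whole second after the job is handed in: The barrel stands upright on the bench (tilt under 0.05 rad) within 5 mm of the seat centre and at rest, the strap is within 0.06 rad of closed and the spanner within 0.08 rad of tight (all of step 3 and linear speed of barrel below 0.02 m/s); the robot touches nothing.
It fails at once if the barrel is tipped by more than 0.3 rad (angle between barrel's own z axis and vertical above 0.3 rad).
It fails at once if the barrel is lifted more than 20 mm off the bench (height (world z) of barrel above 0.02 m).
It fails at once if a bystander is moved by more than 20 mm (distance of any of vblock, tin, channel from where it was at the start of the episode above 0.02 m).
It also fails if it takes over 72 s, if anything falls off the work surface, if the arm or the gripper's body presses on something with over 40 N, if the wrist force passes 120 N, or if a joint passes its speed limit or range.

## Working session

There is one attempt and no reset: what is moved stays moved. The work goes in short steps, Python scripts to look and compute and a tool call to move; the robot and the scene stay as the last step left them, time stands still between calls to the robot, and variables do not carry over. Pictures are saved under pics/ and viewed, at most 10 in all, crops included, and the job is handed in when it is done.

Besides the shell and the picture viewer there is one more tool, called after "Emit:" by a JSON object that holds its "method" and its "body", one argument or row to a line. drive_tool: Moves the arm, as the interface text tells. Its arguments: {"type":"object","properties":{"steps":{"type":"array"},"gripper":{"type":"number"},"force":{"type":"number"}},"required":["steps"]}

```bash
mkdir -p pics; ls; python3 - <<'E'
from cell import observe,snapshot,finger_overhang
import cv2,numpy as np,pickle
print(finger_overhang if not callable(finger_overhang) else finger_overhang())
o=observe();print({k:np.round(v,3).tolist() for k,v in o.items()})
for n in("top","side"):
    s=snapshot(n);cv2.imwrite(f"pics/{n}0.png",s["img"]);pickle.dump(s,open(f"{n}0.pkl","wb"))
    print(n,s["mtx"].round(1).tolist(),s["R"].round(3).tolist(),s["t"].round(3).tolist())
E
```

```text
pics
0.017
{'time': 0.0, 'qpos': [-1.3, 0.528, 1.434, -0.0, 1.181, -0.179], 'joint_vel': [0.001, -0.001, -0.002, -0.0, 0.001, 0.001], 'effort': [0.001, -44.004, -17.659, 0.063, 0.058, -0.0], 'tool_pos': [0.271, -0.562, 0.239], 'ee_rot': [-0.001, 0.975, 0.223, -0.0], 'force': [0.163, 0.588, 0.29], 'moment': [-0.031, 0.005, 0.03], 'gripper_force': 0.0, 'width': 0.087}
top [[474.6, 0.0, 276.4], [0.0, 474.6, 208.1], [0.0, 0.0, 1.0]] [[-0.025, -1.0, 0.006], [-0.994, 0.024, -0.104], [0.104, -0.009, -0.995]] [-0.034, 0.542, 1.437]
side [[448.8, 0.0, 280.0], [0.0, 448.8, 210.8], [0.0, 0.0, 1.0]] [[-1.0, -0.028, 0.004], [-0.022, 0.68, -0.733], [0.018, -0.733, -0.68]] [0.533, 0.078, 1.185]
```

View pics/top0.png

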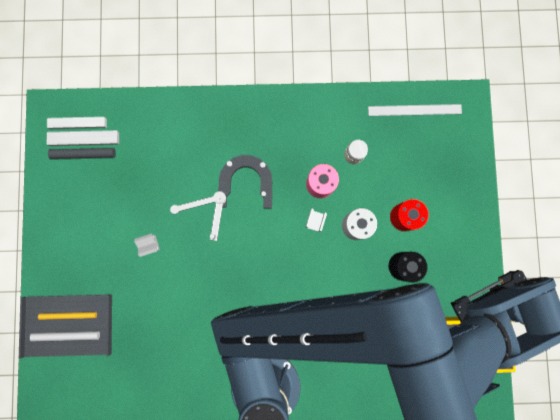

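View pics/side0.png

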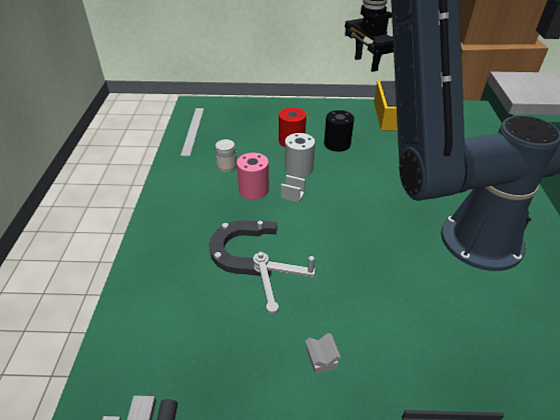

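Top view candidates for the barrel are the grey-white cylinder (361,223), pink (323,180), red (410,214) and black (408,267). The tin is at (357,151). The grey-white one fits the aluminium barrel. The horseshoe is at (245,180) with its mouth toward the robot. The strap with its pin runs (219,198)→(214,238) and the spanner runs to (174,209). The channel is at (316,219) and the V-block at (147,244). Next I take a close crop to check the choice and measure.

```bash
cat > h.py <<'E'
import cv2,numpy as np,pickle
def ray(s,uv,z):
    d=s["R"].T@np.linalg.inv(s["mtx"])@np.array([uv[0],uv[1],1.]);c=-s["R"].T@s["t"]
    return c+d*(z-c[2])/d[2]
def proj(s,X):
    p=s["mtx"]@(s["R"]@np.asarray(X,float)+s["t"]);return p[:2]/p[2]
def rect(s,c,half,z,res=0.0005):
    """metric view of plane height z: px->world: x=c0+half-row*res, y=c1+half-col*res"""
    n=int(2*half/res);w=np.float32([[c[0]+half,c[1]+half],[c[0]+half,c[1]-half],[c[0]-half,c[1]-half],[c[0]-half,c[1]+half]])
    src=np.float32([proj(s,[*p,z]) for p in w]);dst=np.float32([[0,0],[n,0],[n,n],[0,n]])
    return cv2.warpPerspective(s["img"],cv2.getPerspectiveTransform(src,dst),(n,n),flags=cv2.INTER_CUBIC)
E
python3 - <<'E'
from h import *
t=pickle.load(open("top0.pkl","rb"));i=t["img"]
cv2.imwrite("pics/crop0.png",cv2.resize(i[130:270,150:350+80],None,fx=2.85,fy=2.85,interpolation=cv2.INTER_CUBIC))
for n,uv,z in[("barrel",(361,222),.105),("tin",(357,150),.085),("channel",(316,219),.03),("vblock",(147,244),.04),("pink",(323,180),.105),("red",(411,213),.105),("stud",(219,198),.055),("pin",(214,238),.08),("sp eye",(174,209),.05),("Lback",(245,158),.022)]:
    print(n,ray(t,uv,z).round(3))
E
```

```text
barrel [ 0.486 -0.292  0.105]
tin [ 0.705 -0.293  0.085]
channel [ 0.504 -0.168  0.03 ]
vblock [0.44  0.348 0.04 ]
pink [ 0.613 -0.186  0.105]
red [ 0.509 -0.44   0.105]
stud [0.573 0.126 0.055]
pin [0.451 0.14  0.08 ]
sp eye [0.543 0.264 0.05 ]
Lback [0.702 0.047 0.022]
```

View pics/crop0.png

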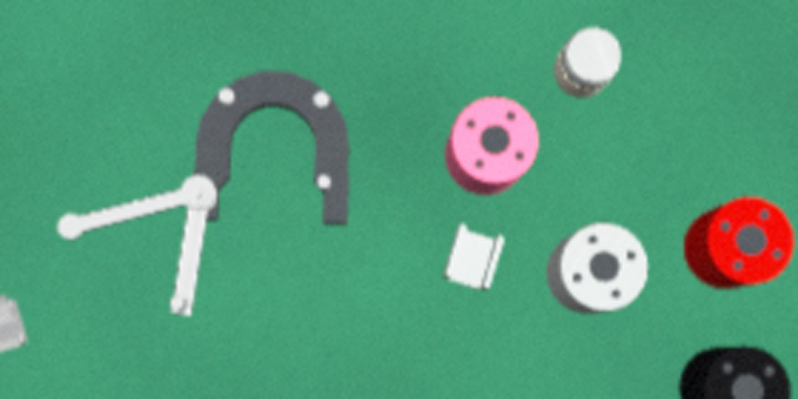

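The crop confirms the grey-white cylinder with its top at crop (604,266), diameter about 90 mm. The channel is immediately to its left, at crop (472,258). Now I measure barrel and locator properly.

```bash
python3 - <<'E'
from h import *
t=pickle.load(open("top0.pkl","rb"));i=t["img"];K=8
big=cv2.resize(i,None,fx=K,fy=K,interpolation=cv2.INTER_CUBIC).astype(int)
up=lambda p:(np.asarray(p,float)+.5)/K-.5
V=big.max(2);S=V-big.min(2)
def blob(m,uv):
    n,l,st,c=cv2.connectedComponentsWithStats(m.astype(np.uint8));k=l[int(uv[1]*K),int(uv[0]*K)]
    cs,_=cv2.findContours((l==k).astype(np.uint8),cv2.RETR_EXTERNAL,cv2.CHAIN_APPROX_NONE);return max(cs,key=cv2.contourArea)[:,0]
def circ(P):
    A=np.c_[2*P[:,:2],np.ones(len(P))];x=np.linalg.lstsq(A,(P[:,:2]**2).sum(1),rcond=None)[0];return x[:2],np.sqrt(x[2]+x[:2]@x[:2])
def W(c,z):return np.array([ray(t,up(p),z) for p in c])
for n,uv,z in[("barrel",(352,222),.105),("tin",(357,148),.085)]:
    c=cv2.convexHull(blob((V>185)&(S<40),uv))[:,0]; print(n,*circ(W(c,z)))
c=blob((V>150)&(S<50),(316,219));P=W(c,.025)[:,:2];print("channel",P.min(0),P.max(0))
# locator dark mask
c=blob((V<115)&(S<45),(262,170));P=W(c,.022)[:,:2];print("loc",P.min(0),P.max(0),cv2.minAreaRect(P.astype(np.float32)))
# small white bolts / post
for n,uv,z,th in[("post",(263.5,193.8),.042,150),("sc1",(229.5,163.6),.022,150),("sc2",(263,164.6),.022,150)]:
    b=blob((V>th)&(S<60),uv);M=cv2.moments(b);print(n,ray(t,up((M["m10"]/M["m00"],M["m01"]/M["m00"])),z),cv2.contourArea(b)/K/K)
np.save("loc.npy",P)
# inner / outer arc
c0=np.array([.622,.045])
for it in range(4):
    d=P-c0;r=np.hypot(*d.T);f=d[:,0]>0.01
    for lo,hi in((.035,.06),(.07,.1)):
        m=f&(r>lo)&(r<hi);print(m.sum(),*circ(P[m]))
        if lo<.05:cn=circ(P[m])[0]
    c0=cn
E
python3 - <<'E'
from h import *
t=pickle.load(open("top0.pkl","rb"))
r=rect(t,(.58,.13),.2,.05,.0008);r2=rect(pickle.load(open("side0.pkl","rb")),(.58,.13),.2,.05,.0008)
cv2.imwrite("pics/r.png",np.hstack([r[:, :400],r2[:, :400]])[:500])
print(r.shape)
E
```

```text
barrel [ 0.48305334 -0.29391545] 0.044559461162829696
tin [ 0.70858238 -0.29668623] 0.029113019265164058
channel [ 0.46710893 -0.20100852] [ 0.53876054 -0.13495963]
loc [ 0.54142507 -0.03522849] [0.71203535 0.13356592] ((0.6350292563438416, 0.0361669659614563), (0.1845265030860901, 0.14716394245624542), 71.60677337646484)
post [ 0.58609724 -0.00754494  0.042     ] 19.453125
sc1 [0.6869157  0.09787038 0.022     ] 27.375
sc2 [ 0.68077907 -0.00687838  0.022     ] 27.7421875
312 [0.62673622 0.04714079] 0.04682081401824518
681 [0.63013509 0.04749305] 0.07917153591558013
288 [0.6271246  0.04721758] 0.04649669618607091
605 [0.62993145 0.04803495] 0.08027863865613803
286 [0.62716684 0.04723065] 0.04646099718653604
599 [0.62990259 0.04802626] 0.08036874084810379
285 [0.62715712 0.04723337] 0.046469217854237806
599 [0.62990259 0.04802626] 0.08036874084810379
(500, 500, 3)
```

View pics/r.png

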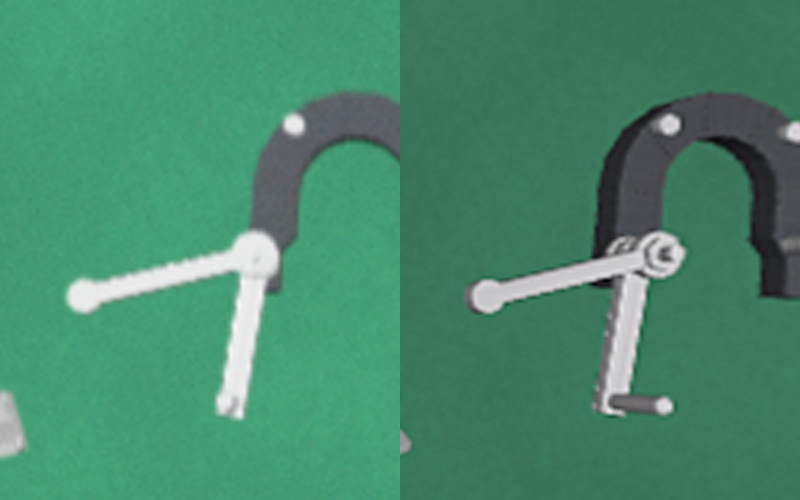

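The rectified view shows top (left) and side (right). The stud is at about (256,254), the spanner eye at (84,296), the strap end at (230,405) and the back arc of the horseshoe is clear. That gives:
- **Seat:** about (0.629, 0.0475), yaw about -3.5°. Post, bolts and arc fits agree within 2 mm.
- **Barrel:** (0.4835, -0.294), r = 44.6 mm, which matches its size.

The plan is to drag the barrel toward the robot past the channel, push it left, then push it into the mouth. The two open fingers (50 mm opening) cradle it.

```bash
cat >> h.py <<'E'
def state():
    from cell import observe
    o=observe();w,x,y,z=o["ee_rot"];psi=np.arctan2(2*(x*y+w*z),1-2*(y*y+z*z));return np.array([*o["tool_pos"],psi]),o
def chain(goals,start=None):
    """goals: (x,y,z,psi_deg); prints the tool-frame shift of each from the one before"""
    s=state()[0] if start is None else np.array(start,float)
    print("at",s[:3].round(4),np.degrees(s[3]).round(2))
    for g in goals:
        d=np.array(g[:3])-s[:3];c,k=np.cos(s[3]),np.sin(s[3]);t=(s[3]-np.radians(g[3])+np.pi)%(2*np.pi)-np.pi
        print(g,"->",np.round([c*d[0]+k*d[1],k*d[0]-c*d[1],-d[2],t],4));s=np.array([*g[:3],np.radians(g[3])])
E
python3 - <<'E'
from h import *
chain([(.557,-.3166,.15,-17),(.557,-.3166,.057,-17),(.405+.045,-.27-.0138,.057,-17)])
E
```

```text
at [ 0.271  -0.5625  0.2386] 25.72
(0.557, -0.3166, 0.15, -17) -> [ 0.3643 -0.0974  0.0886  0.7455]
(0.557, -0.3166, 0.057, -17) -> [ 0.    -0.     0.093  0.   ]
(0.45, -0.2838, 0.057, -17) -> [-1.119e-01 -1.000e-04 -0.000e+00  0.000e+00]
```

Emit:
{"method": "drive_tool", "body": {
  "steps": [
    [[0.045,-0.012,0,0.14],[0.09,-0.024,0,0.28],[0.135,-0.036,0,0.42],[0.18,-0.048,0,0.56],[0.225,-0.06,0.0,0.7],[0.27,-0.072,0.02,0.745],[0.315,-0.084,0.05,0.745],[0.364,-0.097,0.089,0.745],[0.364,-0.097,0.089,0.745],[0.364,-0.097,0.089,0.745]]
  ],
  "gripper": 0.05
}}

```text
time: 1.1
tool_pos: [0.557, -0.315, 0.1479]
ee_rot: [-0.001, 0.989, -0.146, -0.002]
force: [-0.2, -0.3, 0.5]
width: 0.0499
gripper_force: 0.0
```

Emit:
{"method": "drive_tool", "body": {
  "steps": [
    [[0,0,0.045,0],[0,0,0.08,0],[0,0,0.093,0],[0,0,0.093,0]]
  ]
}}

```text
time: 1.5
tool_pos: [0.5554, -0.3186, 0.0566]
ee_rot: [-0.001, 0.989, -0.148, -0.001]
force: [-0.1, 0.7, 0.7]
width: 0.0503
gripper_force: 0.0
```

```bash
python3 - <<'E'
from h import *
from cell import snapshot
s=snapshot("wrist");pickle.dump(s,open("w1.pkl","wb"));cv2.imwrite("pics/w1.png",s["img"])
a=snapshot("side");pickle.dump(a,open("s1.pkl","wb"));cv2.imwrite("pics/ws1.png",np.hstack([cv2.resize(s["img"],(400,300)),cv2.resize(a["img"][60:360,140:540],(400,300))]))
chain([(.45,-.2838,.057,-17)]);print(state()[1]["force"])
E
```

```text
at [ 0.5575 -0.3196  0.0593] -17.04
(0.45, -0.2838, 0.057, -17) -> [-0.1133 -0.0027  0.0023 -0.0007]
[ 0.11629891 -0.92175663  0.66315311]
```

View pics/ws1.png

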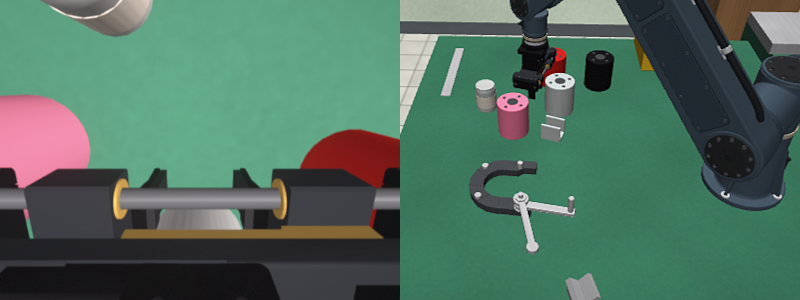

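The wrist view looks away from the barrel; it stands between the fingers' far side at (200,220). The side view shows the gripper behind the barrel, clear of red and pink. Now the first drag.

Emit:
{"method": "drive_tool", "body": {
  "steps": [
    [[-0.012,0,0,0],[-0.024,0,0,0],[-0.036,0,0,0],[-0.048,0,0,0],[-0.06,0,0,0],[-0.072,0,0,0],[-0.084,0,0,0],[-0.096,0,0,0],[-0.106,0,0,0],[-0.112,0,0,0]]
  ]
}}

```text
time: 2.6
tool_pos: [0.4519, -0.2873, 0.0597]
ee_rot: [0.002, 0.989, -0.148, 0.004]
force: [6.3, -0.3, 6.3]
width: 0.0497
gripper_force: 4.0
```

```bash
cat >> h.py <<'E'
def barrel(seed,name="top"):
    """white top disc of the barrel, from a new top view"""
    from cell import snapshot
    t=snapshot(name);i=t["img"].astype(int);m=((i.max(2)>185)&(i.max(2)-i.min(2)<40)).astype(np.uint8)
    pickle.dump(t,open("last.pkl","wb"))
    n,l,st,c=cv2.connectedComponentsWithStats(m);u=np.array([ray(t,c[k],.105) for k in range(1,n)])
    k=1+np.argmin(np.hypot(*(u[:,:2]-seed).T)+1*(st[1:,4]<150));
    h=cv2.convexHull(cv2.findContours((l==k).astype(np.uint8),0,1)[0][0])[:,0].astype(np.float32)
    P=np.array([ray(t,p,.105)[:2] for p in h],np.float32);print("barrel",P.mean(0),cv2.minEnclosingCircle(P),"area",st[k,4])
E
python3 - <<'E'
from h import *
barrel(np.array([.405,-.27]))
chain([]);print(state()[1]["force"])
cv2.imwrite("pics/t1.png",pickle.load(open("last.pkl","rb"))["img"])
E
```

```text
barrel [ 0.70081776 -0.2953868 ] ((0.7041662335395813, -0.294525682926178), 0.029550746083259583) area 285
at [ 0.451  -0.2868  0.0595] -17.0
[ 4.82237488 -2.15198891  4.96677484]
```

View pics/t1.png

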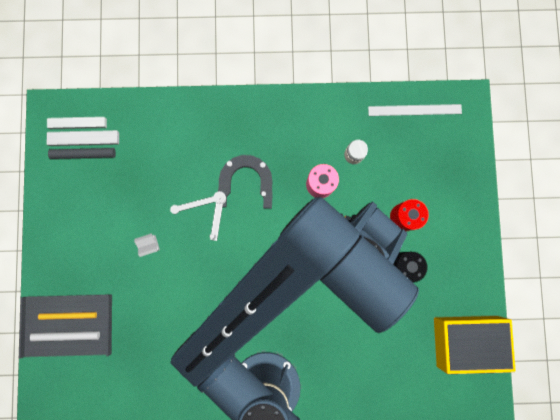

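The arm hides the barrel from the top camera here. Bystanders are unmoved: tin (357,150), channel under the arm. From finger contact the barrel should be near (0.406,-0.273). I reposition behind it on the -y side.

```bash
python3 - <<'E'
from h import *
chain([(.4797,-.2956,.058,-17),(.405,-.365,.155,90)])
p=ray(pickle.load(open("last.pkl","rb")),(412,266),.105);print("black",p)
chain([(.405,-.365,.155,90)])
E
```

```text
at [ 0.451  -0.2868  0.0595] -17.0
(0.4797, -0.2956, 0.058, -17) -> [ 0.0301 -0.      0.0015  0.    ]
(0.405, -0.365, 0.155, 90) -> [-0.0511  0.0882 -0.097  -1.8675]
black [ 0.3552067  -0.43439651  0.105     ]
at [ 0.451  -0.2868  0.0595] -17.0
(0.405, -0.365, 0.155, 90) -> [-0.0211  0.0882 -0.0955 -1.8675]
```

Emit:
{"method": "drive_tool", "body": {
  "steps": [
    [[0.03,0,0,0],[0.03,0,-0.045,0],[0.03,0,-0.09,0],[0.02,0.03,-0.097,-0.14],[0,0.06,-0.097,-0.28],[-0.021,0.088,-0.097,-0.42],[-0.021,0.088,-0.097,-0.56],[-0.021,0.088,-0.097,-0.7],[-0.021,0.088,-0.097,-0.84],[-0.021,0.088,-0.097,-0.98]]
  ]
}}

```text
time: 3.65
tool_pos: [0.4025, -0.3619, 0.1543]
ee_rot: [-0.002, 0.941, 0.338, -0.001]
force: [-1.2, 0.3, -0.3]
width: 0.05
gripper_force: 0.0
```

Emit:
{"method": "drive_tool", "body": {
  "steps": [
    [[0,0,0,-0.14],[0,0,0,-0.28],[0,0,0,-0.42],[0,0,0,-0.56],[0,0,0,-0.7],[0,0,0,-0.84],[0,0,0,-0.888],[0,0,0,-0.888]]
  ]
}}

```text
time: 4.45
tool_pos: [0.4028, -0.3619, 0.1543]
ee_rot: [-0.002, 0.707, 0.707, 0.0]
force: [-0.5, -0.2, 0.3]
width: 0.0502
gripper_force: 0.0
```

```bash
python3 - <<'E'
from h import *
from cell import snapshot
s=snapshot("wrist");pickle.dump(s,open("w2.pkl","wb"))
a=snapshot("top");b=snapshot("side")
pickle.dump((a,b),open("ab.pkl","wb"))
cv2.imwrite("pics/ws2.png",np.hstack([cv2.resize(s["img"],(400,300)),a["img"][150:450,130:530][:300,:400] if 0 else cv2.resize(b["img"][60:360,140:540],(400,300))]))
chain([(.405,-.35,.057,90)]);print(state()[1]["force"])
for n,v in(("s",b),("w",s)):print(proj(v,[.406,-.273,.105]))
E
```

```text
at [ 0.4035 -0.3626  0.1545] 90.0
(0.405, -0.35, 0.057, 90) -> [0.0126 0.0015 0.0975 0.    ]
[ 0.39187336  0.67712171 -0.65615968]
[325.80790759 144.99851814]
[286.98601711  89.33898764]
```

View pics/ws2.png

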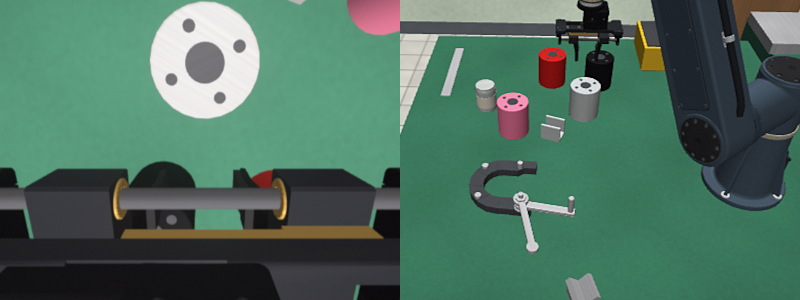

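The wrist view shows the barrel top at (205,62) in the crop, i.e. (287,87) full size. I predicted (287,89) for (0.406,-0.273), so the estimate holds. Channel and pink are clear. Next I descend and push left, then gently steer.

```bash
cat >> h.py <<'E'
def rows(start,poses):
    s=np.array(start,float);a=np.radians(s[3]);c,k=np.cos(a),np.sin(a)
    for p in poses:
        d=np.array(p[:3])-s[:3];print([round(float(v),3) for v in(c*d[0]+k*d[1],k*d[0]-c*d[1],-d[2],(s[3]-p[3])*np.pi/180)],end=", ")
    print()
def cradle(b,psi,off=.047,z=.058):return (b[0]-off*np.cos(np.radians(psi)),b[1]-off*np.sin(np.radians(psi)),z,psi)
E
python3 - <<'E'
from h import *
# steering leg: barrel from (.406,-.10), heading 90 -> 62
b=np.array([.406,-.112]);psi=90;P=[cradle(b,psi)]
tgt=np.array([.468,.035])
while np.hypot(*(tgt-b))>.004 and len(P)<40:
    want=np.degrees(np.arctan2(*(tgt-b)[::-1]));psi=max(psi-4,want) if want<psi else min(psi+4,want)
    st=min(.012,np.hypot(*(tgt-b)));b=b+st*np.array([np.cos(np.radians(psi)),np.sin(np.radians(psi))]);P.append(cradle(b,psi))
print(len(P),b,psi)
rows(P[0],P[1:11]);rows(P[10],P[11:])
print(P[10],P[-1])
E
```

```text
15 [0.468 0.035] 59.765563834269194
[0.012, -0.002, -0.0, 0.07], [0.024, -0.004, -0.0, 0.14], [0.037, -0.005, -0.0, 0.209], [0.049, -0.005, -0.0, 0.279], [0.061, -0.004, -0.0, 0.349], [0.073, -0.002, -0.0, 0.419], [0.085, 0.001, -0.0, 0.489], [0.097, 0.005, -0.0, 0.528], [0.107, 0.011, -0.0, 0.528], [0.117, 0.017, -0.0, 0.528], 
[0.012, 0.0, -0.0, -0.0], [0.024, 0.0, -0.0, -0.0], [0.036, 0.0, -0.0, -0.0], [0.042, -0.0, -0.0, 0.0], 
(np.float64(0.4233895512797225), np.float64(-0.04154257046076077), 0.058, np.float64(59.76556383426931)) (np.float64(0.44433365261546465), np.float64(-0.005606698972884953), 0.058, np.float64(59.765563834269194))
```

Emit:
{"method": "drive_tool", "body": {
  "steps": [
    [[0.015,0,0.03,0],[0.015,-0.002,0.065,0],[0.015,-0.002,0.096,0],[0.015,-0.002,0.096,0],[0.027,-0.002,0.096,0],[0.039,-0.002,0.096,0],[0.051,-0.002,0.096,0],[0.063,-0.002,0.096,0],[0.075,-0.002,0.096,0],[0.087,-0.002,0.096,0]]
  ]
}}

```text
time: 5.6
tool_pos: [0.4032, -0.2767, 0.0597]
ee_rot: [0.002, 0.706, 0.708, -0.0]
force: [-0.5, -5.8, 4.7]
width: 0.0497
gripper_force: 3.2
```

Emit:
{"method": "drive_tool", "body": {
  "steps": [
    [[0.012,0,0,0],[0.024,0,0,0],[0.036,0,0,0],[0.048,0,0,0],[0.06,0,0,0],[0.072,0,0,0],[0.084,0,0,0],[0.096,0,0,0],[0.108,0,0,0],[0.116,0,0,0]]
  ]
}}

```text
time: 6.6
tool_pos: [0.4029, -0.1602, 0.0595]
ee_rot: [0.002, 0.706, 0.708, 0.0]
force: [-0.5, -7.1, 6.0]
width: 0.05
gripper_force: 3.7
```

```bash
python3 - <<'E'
from h import *
from cell import snapshot
s,o=state();print(s,o["force"]);w=snapshot("wrist");pickle.dump(w,open("w3.pkl","wb"));print(proj(w,[s[0],s[1]+.047,.105]))
i=w["img"].astype(int);m=((i.max(2)>185)&(i.max(2)-i.min(2)<40)).astype(np.uint8)
n,l,st,c=cv2.connectedComponentsWithStats(m)
for k in range(1,n):
    if st[k,4]>800:print(st[k],c[k],ray(w,c[k],.105))
E
```

```text
[ 0.40294291 -0.16024231  0.05948083  1.57290853] [-0.52292842 -7.12773043  6.0063108 ]
[283.10816761 198.70960922]
[  143    47   389   215 39703] [287.77203234 158.68946931] [ 0.40431341 -0.10059542  0.105     ]
[ 205  293  151   24 2462] [279.46994314 302.01746548] [ 0.40186529 -0.15009345  0.105     ]
```

Emit:
{"method": "drive_tool", "body": {
  "steps": [
    [[0.012,-0.002,0,0.07],[0.024,-0.004,0,0.14],[0.037,-0.005,0,0.209],[0.049,-0.005,0,0.279],[0.061,-0.004,0,0.349],[0.073,-0.002,0,0.419],[0.085,0.001,0,0.489],[0.097,0.005,0,0.528],[0.107,0.011,0,0.528],[0.117,0.017,0,0.528]]
  ]
}}

```text
time: 7.65
tool_pos: [0.4163, -0.0418, 0.0589]
ee_rot: [-0.002, 0.867, 0.499, -0.002]
force: [-3.3, -5.4, 4.3]
width: 0.0502
gripper_force: 3.8
```

```bash
cat >> h.py <<'E'
def wb():
    """barrel from wrist view: circle of r .045 fitted to the far (upper) edge of the top disc, z .105"""
    from cell import snapshot
    from scipy.optimize import least_squares
    s,o=state();w=snapshot("wrist");pickle.dump(w,open("w.pkl","wb"));i=w["img"].astype(int);m=((i.max(2)>185)&(i.max(2)-i.min(2)<40)).astype(np.uint8)
    n,l,st,c=cv2.connectedComponentsWithStats(m);k=1+np.argmax(st[1:,4]);m=l==k;cols=np.where(m.any(0))[0]
    r=m.argmax(0);x0=cols.min();x1=cols.max();cc=[u for u in cols if x0+12<u<x1-12 and 1<r[u]<st[k,1]+.45*(x1-x0)]
    P=np.array([ray(w,(u,r[u]-.5),.105)[:2] for u in cc])
    f=least_squares(lambda q:np.hypot(*(P-q).T)-.045,P.mean(0)-[0,.02],loss="soft_l1",f_scale=.001)
    d=f.x-s[:2];print("tcp",s.round(4),"force",o["force"].round(1),"barrel",f.x.round(4),"rms",np.sqrt((f.fun**2).mean()).round(4),"dist",np.hypot(*d).round(4),"dir",np.degrees(np.arctan2(d[1],d[0])).round(1))
E
python3 -c "
from h import *
wb()"
```

```text
tcp [ 0.4163 -0.0418  0.0589  1.0448] force [-3.3 -5.4  4.3] barrel [ 0.4382 -0.0021] rms 0.0003 dist 0.0453 dir 61.1
```

The cradle holds the barrel centred (61.1° against 60°). I push on to the mouth axis, then regrasp along the locator's axis.

Emit:
{"method": "drive_tool", "body": {
  "steps": [
    [[0.012,0,0,0],[0.024,0,0,0],[0.036,0,0,0],[0.048,0,0,0],[0.058,0,0,0],[0.066,0,0,0],[0.066,0,0,0]]
  ]
}}

```text
time: 8.4
tool_pos: [0.4505, 0.0152, 0.0584]
ee_rot: [-0.001, 0.867, 0.499, -0.001]
force: [-1.1, -0.1, -0.2]
width: 0.0498
gripper_force: 0.1
```

```bash
python3 -c "
from h import *
wb()
s=state()[0];a=s[3]
g=(s[0]-.025*np.cos(a),s[1]-.025*np.sin(a),.15,np.degrees(a))
chain([g,(.395,.061,.15,-3.5)])
chain([(.395,.061,.15,-3.5)])"
```

```text
tcp [0.4505 0.0152 0.0584 1.0448] force [-1.1 -0.1 -0.2] barrel [0.4721 0.0554] rms 0.0003 dist 0.0457 dir 61.7
at [0.4507 0.0149 0.0584] 59.84
(np.float64(0.43814051771070645), np.float64(-0.006763259068558618), 0.15, np.float64(59.84175238254177)) -> [-0.025  -0.     -0.0916  0.    ]
(0.395, 0.061, 0.15, -3.5) -> [ 0.0369 -0.0713 -0.      1.1055]
at [0.4507 0.0149 0.0584] 59.84
(0.395, 0.061, 0.15, -3.5) -> [ 0.0119 -0.0713 -0.0916  1.1055]
```

Emit:
{"method": "drive_tool", "body": {
  "steps": [
    [[-0.025,0,0,0],[-0.025,0,-0.045,0],[-0.025,0,-0.092,0],[-0.015,-0.02,-0.092,0.14],[-0.005,-0.04,-0.092,0.28],[0.005,-0.06,-0.092,0.42],[0.012,-0.071,-0.092,0.56],[0.012,-0.071,-0.092,0.7],[0.012,-0.071,-0.092,0.84],[0.012,-0.071,-0.092,0.98]]
  ]
}}

```text
time: 9.45
tool_pos: [0.3959, 0.0604, 0.1504]
ee_rot: [-0.0, 1.0, 0.029, -0.001]
force: [0.6, 0.3, -0.9]
width: 0.0502
gripper_force: 0.0
```

Emit:
{"method": "drive_tool", "body": {
  "steps": [
    [[0,0,0,0.125],[0,0,0,0.125],[0,0,0,0.125]]
  ]
}}

```text
time: 9.75
tool_pos: [0.3962, 0.0601, 0.1504]
ee_rot: [-0.0, 1.0, -0.029, -0.0]
force: [0.2, -0.2, -0.0]
width: 0.05
gripper_force: 0.0
```

```bash
python3 -c "
from h import *
wb()
w=pickle.load(open('w.pkl','rb'));cv2.imwrite('pics/w5.png',w['img'])
print('pred seat',proj(w,[.629,.0475,.022]),'post',proj(w,[.5865,-.0075,.042]),'stud',proj(w,[.577,.125,.059]),'back in',proj(w,[.676,.0446,.022]))
chain([(.395,.0605,.058,-3.5)])"
```

```text
tcp [ 0.3962  0.0601  0.1504 -0.059 ] force [ 0.2 -0.2 -0. ] barrel [0.5552 0.052 ] rms 0.0087 dist 0.1592 dir -2.9
pred seat [ 279.38501736 -122.98294832] post [365.74158989 -72.84208387] stud [160.84963675 -55.89980201] back in [ 279.57104035 -211.27528024]
at [0.3964 0.0601 0.1504] -3.4
(0.395, 0.0605, 0.058, -3.5) -> [-0.0014 -0.0003  0.0924  0.0018]
```

View pics/w5.png

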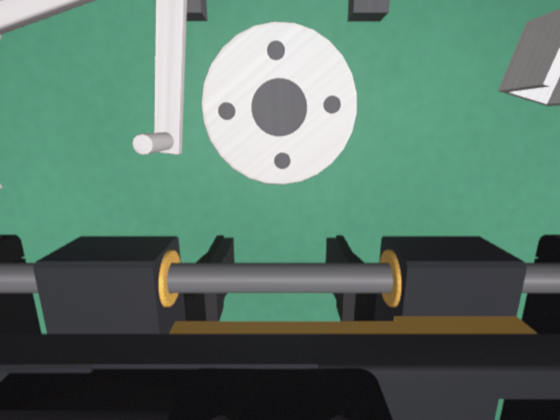

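The wrist view shows the barrel top at (280,103), pin top at (145,144), arm ends at rows ~18 with inner edges at columns 206 and 349. Checking these against the frame.

```bash
python3 -c "
from h import *
w=pickle.load(open('w.pkl','rb'))
for n,uv,z in(('L',(206,18),.022),('R',(349,18),.022),('pin',(144,144),.082),('b',(280,103),.105)):print(n,ray(w,uv,z))
a=np.radians(-3.5);R=np.array([[np.cos(a),-np.sin(a)],[np.sin(a),np.cos(a)]])
for p in((-82,58),(-82,-58),(-58,75)):print(p,[.629,.0475]+R@np.array(p)/1000)
"
```

```text
L [0.54495748 0.10862839 0.022     ]
R [ 5.38488406e-01 -4.00941582e-04  2.20000000e-02]
pin [0.45623343 0.14646006 0.082     ]
b [0.47523719 0.05610178 0.105     ]
(-82, 58) [0.55069376 0.1103978 ]
(-82, -58) [ 0.54361213 -0.00538584]
(-58, 75) [0.57568682 0.12590093]
```

Emit:
{"method": "drive_tool", "body": {
  "steps": [
    [[0,-0.001,0.045,0],[0,-0.001,0.08,0],[0,-0.001,0.092,0],[0.015,-0.001,0.092,0],[0.025,-0.001,0.092,0],[0.035,-0.001,0.092,0],[0.047,-0.001,0.092,0],[0.059,-0.001,0.092,0],[0.071,-0.001,0.092,0],[0.083,-0.001,0.092,0]]
  ]
}}

```text
time: 10.8
tool_pos: [0.4806, 0.0559, 0.0587]
ee_rot: [0.0, 1.0, -0.031, 0.0]
force: [-3.1, -1.0, -0.6]
width: 0.0499
gripper_force: 1.5
```

Emit:
{"method": "drive_tool", "body": {
  "steps": [
    [[0.01,0,0,0],[0.02,0,0,0],[0.03,0,0,0],[0.04,0,0,0],[0.05,0,0,0],[0.06,0,0,0],[0.07,0,0,0],[0.08,0,0,0],[0.08,0,0,0]]
  ]
}}

```text
time: 11.7
tool_pos: [0.5625, 0.0508, 0.0589]
ee_rot: [0.0, 1.0, -0.031, 0.003]
force: [0.3, 0.8, -0.9]
width: 0.05
gripper_force: 0.2
```

```bash
python3 -c "
from h import *
wb()"
```

```text
tcp [ 0.5625  0.0508  0.0589 -0.0613] force [ 0.3  0.8 -0.9] barrel [0.6064 0.0488] rms 0.0003 dist 0.0439 dir -2.7
```

Emit:
{"method": "drive_tool", "body": {
  "steps": [
    [[0.005,0,0,0],[0.01,0,0,0],[0.014,0,0,0],[0.018,0,0,0],[0.02,0,0,0]]
  ]
}}

```text
time: 12.25
tool_pos: [0.5783, 0.0499, 0.0586]
ee_rot: [-0.0, 1.0, -0.031, -0.001]
force: [-4.4, -0.3, 3.6]
width: 0.05
gripper_force: 2.8
```

Emit:
{"method": "drive_tool", "body": {
  "steps": [
    [[0.001,0,0,0],[0.002,0,0,0],[0.003,0,0,0],[0.004,0,0,0]]
  ]
}}

```text
time: 12.65
tool_pos: [0.582, 0.0498, 0.0586]
ee_rot: [-0.0, 1.0, -0.031, -0.002]
force: [-6.5, 0.8, 3.5]
width: 0.0498
gripper_force: 3.0
```

Emit:
{"method": "drive_tool", "body": {
  "steps": [
    [[0.001,0,0,0],[0.002,0,0,0],[0.003,0,0,0]]
  ]
}}

```text
time: 12.95
tool_pos: [0.5837, 0.0497, 0.0585]
ee_rot: [-0.0, 1.0, -0.03, -0.003]
force: [-8.8, 0.4, 7.3]
width: 0.0499
gripper_force: 4.7
```

```bash
python3 -c "
from h import *
wb()"
```

```text
tcp [ 0.5837  0.0497  0.0585 -0.061 ] force [-8.8  0.4  7.3] barrel [0.6275 0.0469] rms 0.0025 dist 0.0439 dir -3.7
```

Emit:
{"method": "drive_tool", "body": {
  "steps": [
    [[0.001,0,0,0],[0.002,0,0,0],[0.003,0,0,0]]
  ]
}}

```text
time: 13.3
tool_pos: [0.5841, 0.0499, 0.0584]
ee_rot: [-0.0, 1.0, -0.031, -0.006]
force: [-13.4, 0.1, 9.2]
width: 0.05
gripper_force: 6.8
```

Blocked against the back. I back off, rise, move over the strap pin and check.

```bash
python3 -c "
from h import *
s=state()[0];chain([(s[0]-.03,s[1]+.002,.15,-3.5),(.456,.1465,.15,-9.7)]);chain([(.456,.1465,.15,-9.7)])"
```

```text
at [0.5841 0.0499 0.0584] -3.51
(np.float64(0.5540853386829179), np.float64(0.051925727966357166), 0.15, -3.5) -> [-0.0301 -0.0002 -0.0916 -0.0002]
(0.456, 0.1465, 0.15, -9.7) -> [-0.1037 -0.0884 -0.      0.1082]
at [0.5841 0.0499 0.0584] -3.51
(0.456, 0.1465, 0.15, -9.7) -> [-0.1338 -0.0885 -0.0916  0.108 ]
```

Emit:
{"method": "drive_tool", "body": {
  "steps": [
    [[-0.015,0,0,0],[-0.035,0,0,0],[-0.035,0,-0.046,0],[-0.035,0,-0.092,0],[-0.065,-0.03,-0.092,0.04],[-0.1,-0.06,-0.092,0.108],[-0.139,-0.088,-0.092,0.108],[-0.139,-0.088,-0.092,0.108],[-0.139,-0.088,-0.092,0.108]]
  ]
}}

```text
time: 14.2
tool_pos: [0.4573, 0.1463, 0.1512]
ee_rot: [-0.0, 0.997, -0.083, 0.002]
force: [0.8, -0.2, 0.1]
width: 0.0496
gripper_force: 0.0
```

```bash
python3 -c "
from h import *
from cell import snapshot
wb()
barrel(np.array([.63,.047]))
w=pickle.load(open('w.pkl','rb'));t=pickle.load(open('last.pkl','rb'));b=snapshot('side')
f=lambda i:cv2.resize(i,(400,300))
cv2.imwrite('pics/c6.png',np.vstack([np.hstack([f(w['img']),f(b['img'][150:330,170:410])]),np.hstack([f(t['img'][130:280,150:350]),f(b['img'])])]))
print('side top-centre pred',proj(b,[.63,.0475,.105]),'top',proj(t,[.63,.0475,.105]))"
```

```text
tcp [ 0.4573  0.1463  0.1512 -0.1671] force [ 0.8 -0.2  0.1] barrel [0.5217 0.1699] rms 0.0134 dist 0.0686 dir 20.1
barrel [0.6342706  0.04688302] ((0.6298248767852783, 0.045567046850919724), 0.045657236129045486) area 593
side top-centre pred [239.66216322 218.74169317] top [243.68624255 176.06621775]
```

View pics/c6.png

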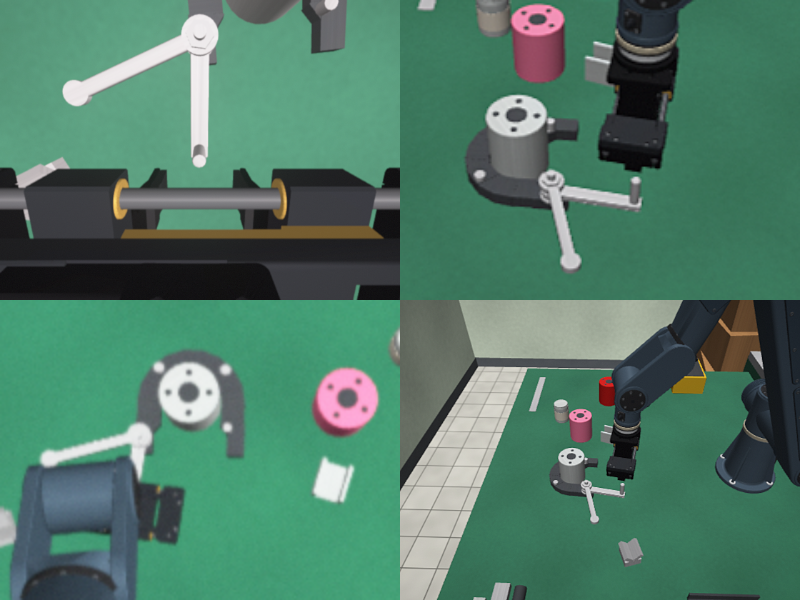

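Barrel is home: top disc at (0.630,0.0456) against the seat at (0.629,0.0475), upright, with the horseshoe closed around it in all views. The wrist view shows the pin top at (199,160) in the crop, nut at (200,36) and spanner eye at (76,93).

```bash
python3 -c "
from h import *
w=pickle.load(open('w.pkl','rb'));k=1.4
P={n:ray(w,(u*k+.2,v*k+.2),z) for n,u,v,z in(('pin',199,160,.082),('nut',200,34.5,.059),('eye',76,93,.054))}
for n in P:print(n,P[n].round(4))
for n in('pin','eye'):
  d=(P[n]-P['nut'])[:2];print(n,np.hypot(*d),np.degrees(np.arctan2(d[1],d[0])))
chain([(P['pin'][0],P['pin'][1],.066,-9.7)])
"
```

```text
pin [0.4573 0.1478 0.082 ]
nut [0.5731 0.1273 0.059 ]
eye [0.541  0.2625 0.054 ]
pin 0.11766940811824977 169.9769590969294
eye 0.13894992034695214 103.37838604749874
at [0.4586 0.1451 0.1509] -9.75
(np.float64(0.4572748916897069), np.float64(0.14777688580830697), 0.066, -9.7) -> [-0.0018 -0.0024  0.0849 -0.0009]
```

Emit:
{"method": "drive_tool", "body": {
  "steps": [
    [[-0.002,-0.002,0.04,0],[-0.002,-0.002,0.07,0],[-0.002,-0.002,0.085,0],[-0.002,-0.002,0.085,0]]
  ]
}}

```text
time: 14.75
tool_pos: [0.4547, 0.1469, 0.0635]
ee_rot: [0.0, 0.996, -0.085, -0.001]
force: [0.8, -0.8, 1.1]
width: 0.0497
gripper_force: 0.0
```

Emit:
{"method": "drive_tool", "body": {
  "steps": [
    [[0,0,0,0],[0,0,0,0],[0,0,0,0],[0,0,0,0],[0,0,0,0],[0,0,0,0]]
  ],
  "gripper": 0.005,
  "force": 15
}}

```text
time: 15.35
tool_pos: [0.4547, 0.148, 0.066]
ee_rot: [-0.0, 0.996, -0.084, 0.0]
force: [-0.7, -0.4, 3.1]
width: 0.0135
gripper_force: 15.0
```

Width 13.5–14 mm shows the pin is held. Now the arc.

Emit:
{"method": "drive_tool", "body": {
  "steps": [
    [[0,0.008,0,-0.07],[0.001,0.017,0,-0.14],[0.003,0.025,0,-0.21],[0.005,0.033,0,-0.28],[0.007,0.041,0,-0.35],[0.01,0.049,0,-0.42],[0.014,0.056,0,-0.49],[0.018,0.064,0,-0.56],[0.023,0.071,0,-0.63],[0.028,0.077,0,-0.7]]
  ]
}}

```text
time: 16.35
tool_pos: [0.4684, 0.067, 0.066]
ee_rot: [-0.0, 0.965, 0.264, -0.001]
force: [-2.1, -0.0, 4.7]
width: 0.0133
gripper_force: 15.0
```

```bash
python3 -c "
from h import *
s,o=state();print(s,o['force'],o['width'],o['gripper_force']);d=s[:2]-[.575,.1265];print(np.hypot(*d),np.degrees(np.arctan2(d[1],d[0])),'closed at -93.5')"
```

```text
[0.46838264 0.067019   0.06596672 0.53341757] [-2.12036817 -0.04975021  4.70030436] 0.01328495489812691 15.001666608732194
0.12208706502925003 -150.84319083185994 closed at -93.5
```

Emit:
{"method": "drive_tool", "body": {
  "steps": [
    [[0,0.008,0,-0.07],[0.001,0.017,0,-0.14],[0.003,0.025,0,-0.21],[0.005,0.033,0,-0.28],[0.007,0.041,0,-0.35],[0.01,0.049,0,-0.42],[0.014,0.056,0,-0.49],[0.018,0.064,0,-0.56],[0.023,0.071,0,-0.63],[0.028,0.077,0,-0.7]]
  ]
}}

```text
time: 17.35
tool_pos: [0.5307, 0.013, 0.066]
ee_rot: [0.0, 0.815, 0.579, -0.002]
force: [-3.6, -9.7, 5.6]
width: 0.0133
gripper_force: 15.0
```

Emit:
{"method": "drive_tool", "body": {
  "steps": [
    [[0,0.005,0,-0.04],[0.001,0.01,0,-0.08],[0.001,0.014,0,-0.12],[0.002,0.019,0,-0.16],[0.002,0.022,0,-0.18],[0.002,0.022,0,-0.18]]
  ]
}}

```text
time: 17.95
tool_pos: [0.5539, 0.0065, 0.066]
ee_rot: [0.002, 0.76, 0.649, -0.001]
force: [-1.9, -10.6, 2.8]
width: 0.0136
gripper_force: 15.0
```

```bash
python3 -c "
from h import *
s,o=state();print(s,o['force'],o['width'],o['gripper_force']);d=s[:2]-[.575,.1265];print(np.hypot(*d),np.degrees(np.arctan2(d[1],d[0])),'closed at -93.5')"
```

```text
[0.55385965 0.00648615 0.06603769 1.41358724] [ -1.86654573 -10.61905131   2.7820715 ] 0.013647773535302329 15.000805528834462
0.12186155852500724 -99.99012290155312 closed at -93.5
```

Emit:
{"method": "drive_tool", "body": {
  "steps": [
    [[-0.001,0.004,0,-0.03],[-0.001,0.008,0,-0.06],[-0.001,0.011,0,-0.09],[-0.001,0.013,0,-0.11],[-0.001,0.013,0,-0.11]]
  ]
}}

```text
time: 18.45
tool_pos: [0.5667, 0.0048, 0.066]
ee_rot: [0.001, 0.724, 0.69, -0.001]
force: [-0.4, -5.4, 2.3]
width: 0.0136
gripper_force: 15.0
```

Emit:
{"method": "drive_tool", "body": {
  "steps": [
    [[0,0.001,0,0],[0,0.002,0,0],[0,0.002,0,0]]
  ]
}}

```text
time: 18.75
tool_pos: [0.5681, 0.0046, 0.066]
ee_rot: [0.001, 0.724, 0.69, -0.001]
force: [-1.3, -5.2, 3.0]
width: 0.0134
gripper_force: 15.0
```

```bash
python3 -c "
from h import *
s,o=state();print(s,o['force'],o['width'],o['gripper_force']);d=s[:2]-[.575,.1265];print(np.hypot(*d),np.degrees(np.arctan2(d[1],d[0])),'closed at -93.5')"
```

```text
[0.56811461 0.00464777 0.06599436 1.52264468] [-1.30739055 -5.21142156  2.9890596 ] 0.013374850014258255 14.999279854819179
0.12204660591809179 -93.23411951935081 closed at -93.5
```

Not against the stop yet (no force rise), so I keep on.

Emit:
{"method": "drive_tool", "body": {
  "steps": [
    [[0,0.002,0,-0.01],[0,0.004,0,-0.02],[0,0.004,0,-0.02]]
  ]
}}

```text
time: 19.05
tool_pos: [0.5683, 0.0047, 0.0659]
ee_rot: [-0.002, 0.717, 0.697, -0.004]
force: [-7.6, -7.6, 8.8]
width: 0.0136
gripper_force: 15.0
```

Emit:
{"method": "drive_tool", "body": {
  "steps": [
    [[0,0.002,0,-0.01],[0,0.004,0,-0.02],[0,0.004,0,-0.02]]
  ]
}}

```text
time: 19.35
tool_pos: [0.5685, 0.0049, 0.0657]
ee_rot: [-0.005, 0.709, 0.705, -0.007]
force: [-13.2, -8.5, 14.0]
width: 0.0134
gripper_force: 14.9
```

The strap is on its stop (no motion, force rising). I relax the pressure, open only a little because the barrel is near, and lift.

Emit:
{"method": "drive_tool", "body": {
  "steps": [
    [[0,-0.004,0,0],[0,-0.007,0,0],[0,-0.007,0,0]]
  ]
}}

```text
time: 19.65
tool_pos: [0.5683, 0.0048, 0.0659]
ee_rot: [0.0, 0.71, 0.704, -0.001]
force: [-2.8, -6.7, 3.2]
width: 0.0134
gripper_force: 15.0
```

Emit:
{"method": "drive_tool", "body": {
  "steps": [
    [[0,0,0,0],[0,0,0,0],[0,0,0,0],[0,0,-0.03,0],[0,0,-0.07,0],[0,0,-0.09,0]]
  ],
  "gripper": 0.02
}}

```text
time: 20.25
tool_pos: [0.5707, 0.0064, 0.1581]
ee_rot: [0.002, 0.71, 0.704, 0.001]
force: [0.4, -0.0, 0.9]
width: 0.02
gripper_force: 0.0
```

```bash
python3 -c "
from h import *
st=np.array([.5757,.1255]);a=np.radians(103.4);g=st+.115*np.array([np.cos(a),np.sin(a)])
chain([(g[0],g[1],.15,103.4),(g[0],g[1],.05,103.4)]);print(state()[1]['force'],state()[1]['qpos'])"
```

```text
at [0.5707 0.0064 0.1581] 89.45
(np.float64(0.5490489910981718), np.float64(0.2373692259940806), 0.15, 103.4) -> [ 0.2308 -0.0239  0.0081 -0.2435]
(np.float64(0.5490489910981718), np.float64(0.2373692259940806), 0.05, 103.4) -> [0.  0.  0.1 0. ]
[ 0.37885141 -0.02953213  0.85524803] [-1.84726381e-01  5.60908102e-01  1.65034733e+00  4.60488514e-04
  9.26348136e-01 -1.75390999e-01]
```

Emit:
{"method": "drive_tool", "body": {
  "steps": [
    [[0.045,-0.005,0,-0.1],[0.09,-0.009,0,-0.2],[0.135,-0.014,0,-0.243],[0.18,-0.019,0,-0.243],[0.22,-0.023,0,-0.243],[0.231,-0.024,0.008,-0.243],[0.231,-0.024,0.008,-0.243],[0.231,-0.024,0.008,-0.243]]
  ],
  "gripper": 0.06
}}

```text
time: 21.05
tool_pos: [0.5472, 0.2367, 0.147]
ee_rot: [-0.0, 0.62, 0.785, -0.001]
force: [1.1, 0.4, 0.3]
width: 0.0598
gripper_force: 0.0
```

```bash
python3 -c "
from h import *
from cell import snapshot
s,o=state();print(s,o['force'])
v=[snapshot(n) for n in('wrist','side','top')];pickle.dump(v,open('v7.pkl','wb'))
f=lambda i:cv2.resize(i,(400,300))
cv2.imwrite('pics/c7.png',np.vstack([np.hstack([f(v[0]['img']),f(v[1]['img'][150:330,170:410])]),np.hstack([f(v[2]['img'][130:280,150:350]),f(v[1]['img'])])]))
chain([(.549,.2374,.05,103.4)])"
```

```text
[0.54723957 0.23674475 0.14701301 1.80417073] [1.11026653 0.43788665 0.34715864]
at [0.548  0.2358 0.1476] 103.23
(0.549, 0.2374, 0.05, 103.4) -> [ 0.0013  0.0013  0.0976 -0.003 ]
```

View pics/c7.png

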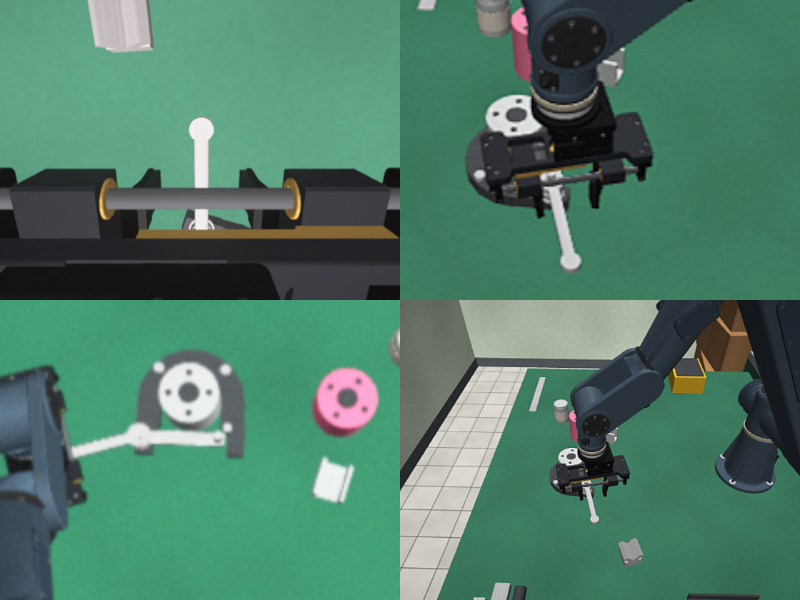

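The strap lies across the mouth behind the barrel against the post: top crop (228,428), strap (140,436)→(220,438). The wrist view shows the spanner bar (200,170) centred between the open fingers. Now descend, grip and turn clockwise.

Emit:
{"method": "drive_tool", "body": {
  "steps": [
    [[0.001,0.001,0.045,0],[0.001,0.001,0.08,0],[0.001,0.001,0.097,0],[0.001,0.001,0.097,0]]
  ]
}}

```text
time: 21.6
tool_pos: [0.5467, 0.2367, 0.048]
ee_rot: [-0.002, 0.621, 0.784, -0.002]
force: [-0.6, 0.1, -0.6]
width: 0.0598
gripper_force: 0.0
```

Emit:
{"method": "drive_tool", "body": {
  "steps": [
    [[0,0,0,0],[0,0,0,0],[0,0,0,0],[0,0,0,0],[0,0,0,0],[0,0,0,0]]
  ],
  "gripper": 0.008,
  "force": 20
}}

```text
time: 22.2
tool_pos: [0.5484, 0.2387, 0.051]
ee_rot: [0.0, 0.62, 0.785, 0.0]
force: [-0.2, 0.1, 0.0]
width: 0.02
gripper_force: 0.0
```

Emit:
{"method": "drive_tool", "body": {
  "steps": [
    [[0,0.008,0,0.07],[-0.001,0.016,0,0.14],[-0.003,0.024,0,0.21],[-0.004,0.032,0,0.28],[-0.007,0.039,0,0.35],[-0.01,0.047,0,0.42],[-0.013,0.054,0,0.49],[-0.018,0.061,0,0.56],[-0.022,0.068,0,0.63],[-0.024,0.07,0,0.66]]
  ]
}}

```text
time: 23.2
tool_pos: [0.622, 0.2321, 0.0507]
ee_rot: [-0.001, 0.841, 0.54, 0.0]
force: [-0.6, 3.8, 1.9]
width: 0.0158
gripper_force: 19.9
```

```bash
python3 -c "
from h import *
s,o=state();print(s,o['force'],o['width'],o['gripper_force']);d=s[:2]-[.5757,.1255];print(np.hypot(*d),np.degrees(np.arctan2(d[1],d[0])),'tight at 56.5')"
```

```text
[0.6219608  0.23213546 0.05065795 1.14175198] [-0.56919599  3.76156719  1.91708828] 0.015820243692846053 19.927512109279633
0.116237610504987 66.547744145538 tight at 56.5
```

Emit:
{"method": "drive_tool", "body": {
  "steps": [
    [[0,0.005,0,0.04],[0,0.009,0,0.08],[-0.001,0.014,0,0.12],[-0.002,0.018,0,0.16],[-0.002,0.018,0,0.16]]
  ]
}}

```text
time: 23.7
tool_pos: [0.6386, 0.2231, 0.0507]
ee_rot: [-0.0, 0.882, 0.472, 0.002]
force: [3.3, 3.7, -1.4]
width: 0.0157
gripper_force: 19.9
```

Emit:
{"method": "drive_tool", "body": {
  "steps": [
    [[0,0.002,0,0.02],[0,0.004,0,0.03],[0,0.006,0,0.04],[0,0.006,0,0.04]]
  ]
}}

```text
time: 24.1
tool_pos: [0.639, 0.2226, 0.0506]
ee_rot: [-0.003, 0.89, 0.455, -0.002]
force: [-5.3, 11.5, 3.6]
width: 0.0161
gripper_force: 20.2
```

```bash
python3 -c "
from h import *
s,o=state();print(s,o['force'],o['width'],o['gripper_force']);d=s[:2]-[.5757,.1255];print(np.hypot(*d),np.degrees(np.arctan2(d[1],d[0])),'tight at 56.5')"
```

```text
[0.63898888 0.22258815 0.0505906  0.94514326] [-5.34070485 11.52355381  3.5947885 ] 0.016139104614899518 20.206070691347122
0.11589474040127075 56.90086196875054 tight at 56.5
```

Emit:
{"method": "drive_tool", "body": {
  "steps": [
    [[0,0.002,0,0],[0,0.004,0,0],[0,0.004,0,0]]
  ]
}}

```text
time: 24.4
tool_pos: [0.6391, 0.2224, 0.0505]
ee_rot: [-0.006, 0.891, 0.455, -0.004]
force: [-10.3, 16.2, 7.5]
width: 0.0161
gripper_force: 20.0
```

Emit:
{"method": "drive_tool", "body": {
  "steps": [
    [[0,-0.004,0,0],[0,-0.008,0,0],[0,-0.009,0,0]]
  ]
}}

```text
time: 24.7
tool_pos: [0.6388, 0.2228, 0.0507]
ee_rot: [0.0, 0.89, 0.455, 0.001]
force: [2.2, 4.3, -1.8]
width: 0.0161
gripper_force: 20.1
```

Emit:
{"method": "drive_tool", "body": {
  "steps": [
    [[0,0,0,0],[0,0,0,0],[0,0,0,0],[0,0,0,0],[0,0,-0.04,0],[0,0,-0.08,0],[0,0,-0.12,0],[0.05,0,-0.14,0],[0.1,0,-0.14,0],[0.1,0,-0.14,0]]
  ],
  "gripper": 0.05
}}

```text
time: 25.7
tool_pos: [0.7004, 0.3069, 0.1921]
ee_rot: [-0.0, 0.89, 0.456, 0.004]
force: [-0.7, -0.3, -0.0]
width: 0.0499
gripper_force: 0.0
```

```bash
python3 -c "
from h import *
from cell import snapshot
print(state()[0],state()[1]['force']);barrel(np.array([.63,.047]))
t=pickle.load(open('last.pkl','rb'));i=t['img'].astype(int)
m=((i.max(2)>165)&(i.max(2)-i.min(2)<45)).astype(np.uint8);n,l,st,c=cv2.connectedComponentsWithStats(m)
# strap/spanner white blob: extreme points about stud
k=l[tuple(np.round(proj(t,[.5757,.1255,.055])[::-1]).astype(int))]
ys,xs=np.where(l==k);P=np.array([ray(t,(x,y),.05)[:2] for x,y in zip(xs,ys)])-[.5757,.1255];r=np.hypot(*P.T);a=np.degrees(np.arctan2(P[:,1],P[:,0]))
for lo,hi,nm in((0,110,'spanner'),(-130,-60,'strap')):
  q=(r>.06)&(r<.16)&(a>lo)&(a<hi);print(nm,q.sum(),np.median(a[q]) if q.any() else 0,r[q].max() if q.any() else 0)
"
```

```text
[0.70035177 0.30694553 0.19210877 0.94634162] [-0.74221979 -0.32716649 -0.04206332]
barrel [0.6312486  0.04237119] ((0.6308676600456238, 0.04498904570937157), 0.04548587277531624) area 592
spanner 190 56.5543855700543 0.15413693018897784
strap 180 -93.6285326410523 0.13949093246117172
```

Spanner is at 56.6° (tight is 56.5°), the strap at -93.6° (closed is -93.5°), and the barrel is seated. Handing in.

```bash
python3 -c "
from cell import sign_off
print(sign_off())"
```

```text
the job is handed in; nothing more can be done
None
```

The job is handed in: the barrel is home in the locator, the strap is closed on its stop and the spanner is tight, all confirmed by camera and contact force, with the bystanders never touched and about 26 s of the 72 s used; no verdict came back.

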